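# Index a sample carousel with a parked plunger

## Task

Bring the amber bottle in front of the reading head: pull the carousel's red index plunger and twist it so that it stays out by itself, then, with the plunger left parked, turn the carousel by its handwheel until the amber bottle stands at the reading head. Finally twist the plunger back so that it springs fully home and locks the carousel there. Keep every vessel upright in its pocket.

Things in the scene. Friction and masses are not known exactly. Their poses are not given: they have to be found in the camera images.
- carousel_base: Fixed grey base of the sample carousel; origin on the bench under the carousel's vertical axis. Its x axis points to the reading head, a black sensor housing (62 mm wide, 98 mm high, green lens) 149 to 193 mm from the axis. The plunger's bracket stands 120 degrees anticlockwise from that, turned roughly to the robot: the plunger's axis passes through (-63, 109, 40) mm in this frame.
- plate_centre (a point): Centre of the turning white plate, at its top (56 mm above the bench). Plate radius 121 mm; the bevelled steel index ring below it reaches 135 mm and has a notch in line with each pocket. Six pockets, 62 mm wide, 12 mm deep, centred 85 mm from the axis every 60 degrees. At carousel value 0 one pocket is at the reading head and one at 120 degrees, by the plunger, both empty at the start.
- carousel (a joint): Turn of plate, handwheel and vessels, rad, positive anticlockwise from above. Starts near 0, locked. The plunger locks it at each multiple of 1.047 (60 degrees), play 0.014 either way. Plunger parked: turns with slight friction (0.06 N m) and stays where left. If let go over 0.02 beside a notch the pin may rest on the ring (travel about 12 mm) and drops in when the carousel is turned to the notch.
- wheel_knob (a point): Upright steel knob, spinning freely on its pin, on the black handwheel over the plate, 46 mm from the carousel's axis; turns with the carousel, at value 0 it lies towards the reading head (+x of the base). Round, 21 to 24 mm in diameter, z from 184 to 222 mm; this point is on its axis at z = 205 mm. The wheel (radius 61 mm) has its top at z = 178 mm.
- reading_place (a point): Centre of the pocket position in front of the reading head, at pocket floor height, 85 mm from the carousel's axis.
- plunger (a joint): Travel of the sprung plunger, m: 0 fully home (pin 12 mm deep in a notch), stop at 0.022. Its axis leans 30 degrees from vertical, rising away from the carousel's axis. A cross pin lets it turn only above 0.0185; after a quarter turn it drops into the rest recess at 0.016 and stays parked. To undo: pull above 0.0185, turn back, let in. Spring 6 N at home, 11 N at 0.02.
- plunger_handle (a joint): Turn of the red T-handle about the plunger's axis, rad, 0 when home, either way up to 2.0. Home slot: within about 0.2 of 0. Rest recess: 1.3 to 1.84 either way (plus or minus).
- handle_grip (a point): Middle of the red T-handle, on the plunger's axis; moves and turns with it. z axis: plunger axis, outwards; x: along the bar; y: across it. Bar 62 mm long, 14 mm thick, from 12 mm below to 10 mm above this point along z, edges rounded. Plunger home: this point is 78 mm up the axis from (-63, 109, 40) mm of the base; the crown (radius 13 mm) starts 29 mm below it, stem 12 mm thick.
- bottle_amber: The sample wanted: amber bottle with black cap, 58 mm in diameter, 114 mm high, loose in the pocket at 60, 180, 240 or 300 degrees anticlockwise from the reading head. Origin at the centre of its underside. About 0.24 kg.
- jar_red_cap: White jar with red cap in a pocket of the carousel, 46 mm in diameter, 71 mm high, loose. Origin at the centre of its underside. (Another like it stands at the back of the bench.)
- beaker: Clear beaker in a pocket of the carousel, 50 mm in diameter with a spout, 71 mm high, loose. Origin near the centre of its underside.
- test_piece: Dark round test piece lying flat in a pocket of the carousel, 38 mm in diameter, 10 mm high, loose. Origin at the centre of its underside.

How it is judged:
On the way, in this order (a step that is already met when the one before it is completed fails the run):
1. the plunger stays retracted by itself in its rest recess, the fingers touching nothing (value of joint plunger between 0.0145 and 0.0174 m and contact force between the fingers and anything else below 0.5 N), for 0.3 s.
2. with the plunger still parked, the amber bottle has been brought to the reading place (within 15 mm) (value of joint plunger above 0.0145 m and horizontal distance between bottle_amber and reading_place below 0.015 m), for 0.2 s.
At the end, for the whole second after the job is handed in: The plunger is fully home (travel under 3 mm) in the notch that puts the amber bottle within 12 mm of the reading place; the carousel is at rest; amber bottle, red-capped jar, beaker and test piece stand upright (within 0.15 rad) on their pocket floors (underside 40 to 50 mm above the bench) (value of joint plunger below 0.003 m and horizontal distance between bottle_amber and reading_place below 0.012 m and velocity of joint carousel between -0.05 and 0.05 rad/s and angle between each of bottle_amber, jar_red_cap, beaker, test_piece's own z axis and vertical below 0.15 rad and height (world z) of bottle_amber between 0.04 and 0.05 m and height (world z) of jar_red_cap between 0.04 and 0.05 m and height (world z) of beaker between 0.04 and 0.05 m and height (world z) of test_piece between 0.04 and 0.05 m); the robot touches nothing.
It fails at once if a vessel of the carousel tips over (0.6 rad) (angle between any of bottle_amber, jar_red_cap, beaker, test_piece's own z axis and vertical above 0.6 rad).
It also fails if it takes over 72 s, if anything falls off the work surface, if the arm or the gripper's body presses on something with over 40 N, if the wrist force passes 120 N, or if a joint passes its speed limit or range.

## Robot

A 6-joint arm with a two-finger parallel gripper is mounted at the origin on a cart in front of the work surface, level with it; the furniture and walls round the work are solid. World frame = base frame: x ahead of the robot, y to its left, z up, the work surface at z = 0. Lengths are in m, angles in rad, forces in N, time in s.
With the tool pointing down it reaches from about 0.35 to 0.925 m from the base axis. Payload 6.4 kg.
Tool frame: the origin (TCP) lies midway between the tips of the shut fingers; the grasp point (between the pads) lies 19 mm behind it; z points along the fingers, y is the line along which they close (so a half turn about z gives the same grasp; the last joint's range is limited). The gripper opens to 85 mm and grips with 20 to 120 N. Pads are 22 mm wide; open, the fingers measure 114 mm over their backs; the gripper's body (76 mm by 85 mm) begins 54 mm behind the grasp point. The pads swing forward as they close: fully open they stand 13 mm farther back than shut.
Start: joints at [0.935, 0.245, 1.558, -0, 1.339, -0.174], TCP at [0.29, 0.582, 0.231] pointing down, gripper open.
Joint ranges: [-3.13, 3.13], [-1.02, 2.26], [0.13, 2.54], [-0.95, 4.09], [0.21, 2.88], [-2.74, 2.74]. Speed limits (rad/s): [2.57, 2.57, 3.14, 3.14, 3.14, 3.14].

## Interface

Orientations are given as a unit quaternion [x, y, z, w].
In Python, from bench import bot, get_image, get_calibration, masks_of gives the robot as it stands.
- The arm moves only by the shell command python3 -m inch 'ROWS' [FORCE]. ROWS is JSON, a list of rows, each a list of 3 entries, a list of its own where there are three numbers: the gripper command: -1 is fully open, 1 is shut, values between are in proportion, then the shift along the tool's x, y, z in mm, then the turn about the tool's z in rad. In form: [[gripper, [dx, dy, dz], turn], ...]. A call has exactly 10 rows; each row is the pose to reach, as a shift and turn from the pose commanded when the call began, along the tool's axes at that moment; what a row does not reach only later rows make up. A row lasts 1/12 s, in which the tool goes at most 41.7 mm and 7.16 degrees, less where a joint would pass 70% of its speed; a pose out of reach is approached as far as the arm can. A call with a gripper value outside its range is refused whole. The fingers move at their own pace and stop on an object; FORCE is the grip in N (left out, the last holds). Time passes only in rows, so rows that repeat a pose let the fingers close, or fill a call up. It gives the time, the measured TCP pose, the force, the opening and the grip force at its end, in the units of the state.
- bot.get_obs(): the state, without advancing time (a new reading comes with each control period).
- get_image(name): name is "scene" or "side" or "wrist"; returns (picture, depth): 420x560x3 uint8, blue, green, red; 420x560 float32, m along the optical axis (not along the pixel's ray), 0 where there is no reading.
- get_calibration(name): a dict with "fx", "fy", "cx", "cy" (pixels), "dist_coeffs" ([k1, k2, p1, p2, k3] as OpenCV has them; the pictures are not rectified), "pose" (4x4, takes a point from camera to world coordinates). Camera axes: x right, y down, z forward; pixel columns grow to the right and rows downward; lengths in m; the calibration is good to about 2 mm. A picture is of the moment at which its call begins: read the wrist's pose just before it. get_calibration takes no time and is no camera call; for the wrist camera it gives the pose at the moment of the call.
- bot.job_done(): hands the job in; it is judged then, once.
Trained networks look in the newest picture that a camera, given by its name, has taken for a name from the list of things; names that differ only in an ending like _2 or _b are one class to them, and where a whole thing is asked for, a point or a joint stands for the part that bears it (a point fixed in the world has none). Each returns a list of dicts, best first, with "conf" (0 to 1); they miss things now and then, are a little off and sometimes report something else, mostly with a low value. They report only what shows in the picture. A call takes as long as a camera call.
- masks_of(camera, query): "pixels" (420x560 bool, what is visible of it) and "rect" ([centre column, centre row, width, height] in pixels, round what is visible of it).
The state is a dict: "time_s": time; "joint_positions": joint angles; "qd": joint speeds; "joint_efforts": joint torques, N m; "tcp_pos": TCP position; "ee_rot": TCP orientation; "wrist_force": force on the tool from outside, world axes, zero at the start; "ft_torque": the same for the moment, N m; "grip_width": finger opening in m; "finger_force": force on a finger pad.
Only numpy, scipy, OpenCV 4.12 (cv2) and the standard library are available. Lean on these libraries where they do the work, as an engineer would, in place of code of your own. Each camera call takes 0.05 s, during which the arm holds its last target. There are 200 camera calls.

## Working session

There is one attempt and no reset: what is moved stays moved. The work goes in short steps, Python scripts to look and compute and a shell command to move; the robot and the scene stay as the last step left them, time stands still between calls to the robot, and variables do not carry over. Pictures are saved under pics/ and viewed, at most 10 in all, crops included, and the job is handed in when it is done.

```bash
ls; mkdir -p pics; python3 - <<'E'
from bench import bot,get_image,get_calibration,masks_of
import cv2,numpy as np
o=bot.get_obs(); print({k:np.round(v,3).tolist() for k,v in o.items()})
a,_=get_image("scene"); b,_=get_image("side")
cv2.imwrite("pics/a.png",a);cv2.imwrite("pics/b.png",b)
for c in("scene","side"):
  K=get_calibration(c);print(c,np.round(K["pose"],3).tolist(),K["fx"],K["dist_coeffs"])
  for q in("carousel_base","wheel_knob","handle_grip","bottle_amber"):
    print(q,[(round(m["conf"],2),np.round(m["rect"]).tolist()) for m in masks_of(c,q)][:2])
E
```

```text
pics
{'time_s': 0.0, 'joint_positions': [0.935, 0.246, 1.559, -0.0, 1.339, -0.174], 'qd': [-0.0, -0.002, 0.001, 0.001, -0.001, 0.001], 'joint_efforts': [-0.002, -42.95, -32.613, -0.0, 0.005, -0.0], 'tcp_pos': [0.289, 0.581, 0.23], 'ee_rot': [0.229, 0.973, -0.001, -0.0], 'wrist_force': [0.317, -0.669, -0.752], 'ft_torque': [0.005, 0.003, 0.013], 'finger_force': 0.0, 'grip_width': 0.085}
scene [[0.779, -0.518, 0.353, 0.271], [-0.627, -0.634, 0.452, -0.135], [-0.011, -0.574, -0.819, 0.831], [0.0, 0.0, 0.0, 1.0]] 436.07126655447854 [-0.08592008  0.          0.          0.          0.        ]
carousel_base [(0.59, [279.0, 205.0, 157.0, 142.0]), (0.45, [213.0, 220.0, 28.0, 22.0])]
wheel_knob [(0.69, [298.0, 154.0, 16.0, 23.0])]
handle_grip [(0.69, [214.0, 220.0, 33.0, 22.0])]
bottle_amber [(0.62, [281.0, 237.0, 26.0, 50.0])]
side [[0.939, -0.176, 0.294, 0.307], [-0.343, -0.521, 0.782, -0.422], [0.016, -0.835, -0.55, 0.615], [0.0, 0.0, 0.0, 1.0]] 400.8769716862628 [-0.10841185  0.          0.          0.          0.        ]
carousel_base [(0.65, [285.0, 224.0, 140.0, 125.0])]
wheel_knob [(0.54, [312.0, 171.0, 9.0, 17.0])]
handle_grip []
bottle_amber [(0.88, [279.0, 237.0, 32.0, 51.0])]
```

View pics/a.png

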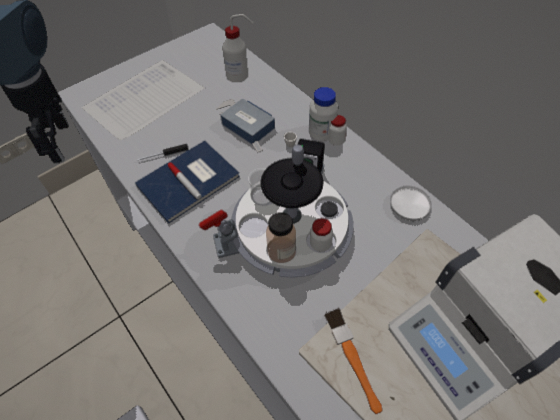

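View pics/b.png

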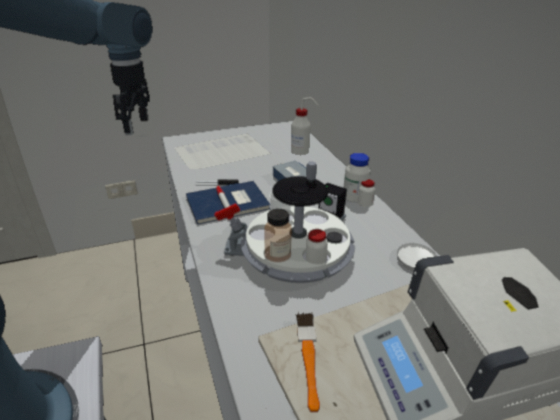

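The scene picture shows the carousel at about (290,222), the red handle at (213,220), the knob at (298,154) and the amber bottle at (281,237). The reading head is behind the wheel at about (312,152), and the side view agrees.

```bash
cat > h.py <<'E'
from bench import bot,get_image,get_calibration,masks_of
import cv2,numpy as np
from scipy.spatial.transform import Rotation as R
def cloud(c,K=None):
    K=K or get_calibration(c); im,d=get_image(c)
    v,u=np.mgrid[0:420,0:560]
    A=np.array([[K["fx"],0,K["cx"]],[0,K["fy"],K["cy"]],[0,0,1]])
    n=cv2.undistortPoints(np.stack([u,v],-1).reshape(-1,1,2).astype(float),A,np.array(K["dist_coeffs"])).reshape(420,560,2)
    P=np.dstack([n[...,0]*d,n[...,1]*d,d]); T=np.array(K["pose"])
    W=P@T[:3,:3].T+T[:3,3]; W[d<=0]=np.nan
    return im,W
E
python3 - <<'E'
from h import *
from scipy.optimize import least_squares
for c in("scene","side"):
  im,W=cloud(c); z=W[...,2]
  for q in("wheel_knob","handle_grip","bottle_amber","jar_red_cap","beaker","test_piece","carousel_base"):
    for m in masks_of(c,q)[:2]:
      p=W[m["pixels"]];p=p[~np.isnan(p[:,0])]
      print(c,q,round(m["conf"],2),np.round(np.median(p,0),3),np.round(np.percentile(p,5,0),3),np.round(np.percentile(p,95,0),3))
  # wheel disc: dark pixels at z .165-.185
  g=im.max(2)
  k=(g<70)&(z>.16)&(z<.19)&(W[...,0]>.3)
  p=W[k];md=np.median(p,0);p=p[np.hypot(*(p-md)[:,:2].T)<.075]
  cc,r=cv2.minEnclosingCircle(p[:,:2].astype(np.float32)*1000)
  print("wheel",len(p),cc,r,p.mean(0))
  # white plate+ring outer at z .045-.06
  k=(z>.045)&(z<.062)&(np.hypot(W[...,0]-md[0],W[...,1]-md[1])<.16)
  p=W[k][:,:2]*1000
  f=p
  # hull circle fit
  h=cv2.convexHull(p.astype(np.float32)).reshape(-1,2)
  s=least_squares(lambda x:np.hypot(h[:,0]-x[0],h[:,1]-x[1])-x[2],[md[0]*1e3,md[1]*1e3,125],loss="soft_l1")
  print("plate",len(p),s.x)
  # red handle
  hsv=cv2.cvtColor(im,cv2.COLOR_BGR2HSV)
  red=((hsv[...,0]<8)|(hsv[...,0]>172))&(hsv[...,1]>150)&(z>.07)&(z<.16)&(np.hypot(W[...,0]-md[0],W[...,1]-md[1])<.25)&(np.hypot(W[...,0]-md[0],W[...,1]-md[1])>.12)
  p=W[red];print("red",len(p),p.mean(0))
  if len(p)>5: U,S,V=np.linalg.svd(p-p.mean(0));print(V[0],((p-p.mean(0))@V[0]).min(),((p-p.mean(0))@V[0]).max())
E
```

```text
scene wheel_knob 0.72 [0.456 0.335 0.11 ] [0.431 0.325 0.086] [0.477 0.35  0.126]
scene wheel_knob 0.61 [0.637 0.295 0.21 ] [0.631 0.29  0.188] [0.647 0.306 0.221]
scene handle_grip 0.7 [0.456 0.335 0.11 ] [0.431 0.325 0.086] [0.475 0.349 0.126]
scene bottle_amber 0.72 [0.527 0.21  0.127] [0.509 0.195 0.057] [0.554 0.238 0.158]
scene bottle_amber 0.18 [0.578 0.361 0.087] [0.567 0.338 0.054] [0.604 0.384 0.113]
scene jar_red_cap 0.84 [0.604 0.18  0.096] [0.591 0.167 0.053] [0.625 0.202 0.115]
scene beaker 0.59 [0.579 0.363 0.088] [0.567 0.338 0.057] [0.604 0.385 0.113]
scene test_piece 0.48 [0.681 0.238 0.053] [0.666 0.223 0.047] [0.698 0.254 0.055]
scene carousel_base 0.88 [0.583 0.268 0.055] [0.461 0.158 0.019] [0.731 0.364 0.177]
scene carousel_base 0.67 [0.527 0.209 0.128] [0.509 0.195 0.06 ] [0.553 0.237 0.158]
wheel 2420 (605.0476684570312, 273.338134765625) 61.012901306152344 [0.60214829 0.2697146  0.17517638]
plate 3963 [604.57212334 274.50413961 122.0443966 ]
red 253 [0.45403483 0.33474038 0.11123264]
[-0.81668661  0.33277475 -0.47146999] -0.02736938366395654 0.03020286933496
[... 314 characters left out ...]
557 0.227 0.158]
side jar_red_cap 0.78 [0.607 0.17  0.091] [0.593 0.162 0.051] [0.627 0.192 0.115]
side jar_red_cap 0.62 [0.598 0.263 0.055] [0.464 0.15  0.026] [0.738 0.355 0.177]
side beaker 0.66 [0.58  0.34  0.097] [0.568 0.331 0.076] [0.612 0.377 0.113]
side test_piece 0.64 [0.682 0.231 0.053] [0.667 0.217 0.046] [0.699 0.247 0.055]
side carousel_base 0.8 [0.598 0.263 0.055] [0.463 0.15  0.021] [0.74  0.358 0.177]
wheel 1192 (606.4605102539062, 266.46649169921875) 60.63886260986328 [0.60619257 0.25888727 0.17565677]
plate 2992 [607.47076837 283.69018235 134.29910635]
red 224 [0.45592537 0.33008818 0.11040227]
[-0.81655996  0.32442695 -0.47746936] -0.027197478722041542 0.03019061048527102
```

```bash
python3 -m inch '[[-1,[-35,-20,3],0],[-1,[-70,-40,6],0],[-1,[-105,-60,9],-0.07],[-1,[-140,-80,12],-0.07],[-1,[-170,-97,15],-0.07],[-1,[-200,-114,18],-0.07],[-1,[-230,-131,20],-0.07],[-1,[-256,-145,20],-0.07],[-1,[-256,-145,20],-0.07],[-1,[-256,-145,20],-0.07]]' 40
python3 - <<'E'
from h import *
K=get_calibration("wrist");im,W=cloud("wrist",K);cv2.imwrite("pics/w.png",im)
print(np.round(bot.get_obs()["joint_positions"],3), R.from_quat(bot.get_obs()["ee_rot"]).as_matrix().round(3).tolist())
hsv=cv2.cvtColor(im,cv2.COLOR_BGR2HSV);z=W[...,2]
red=((hsv[...,0]<8)|(hsv[...,0]>172))&(hsv[...,1]>130)&(z>.07)&(z<.16)&(np.hypot(W[...,0]-.4535,W[...,1]-.337)<.06)
p=W[red];m=p.mean(0);print(len(p),m,p.min(0),p.max(0));U,S,V=np.linalg.svd(p-m);q=(p-m)@V.T;print(V,q.min(0),q.max(0))
print(np.round(np.array(K["pose"]),3).tolist())
E
```

```text
time_s: 2.13
tcp_pos: [0.455, 0.3371, 0.2114]
ee_rot: [0.196, 0.981, 0.0, -0.0]
wrist_force: [0.5, -0.7, 0.8]
grip_width: 0.0854
finger_force: 0.0
[ 0.439  0.069  1.793  0.     1.28  -0.739] [[-0.924, 0.383, -0.0], [0.383, 0.924, 0.0], [0.0, 0.0, -1.0]]
1341 [0.45279082 0.34078803 0.11495133] [0.42686575 0.32624103 0.09412614] [0.48118612 0.35580959 0.13005274]
[[ 0.79983596 -0.34503178  0.49113695]
 [-0.49134371 -0.84635181  0.20559664]
 [-0.34473727  0.40576064  0.84647181]] [-0.03110687 -0.01366322 -0.02200988] [0.02905335 0.00615615 0.0036911 ]
[[0.384, 0.877, 0.288, 0.382], [0.923, -0.365, -0.12, 0.369], [0.0, 0.312, -0.95, 0.353], [0.0, 0.0, 0.0, 1.0]]
```

View pics/w.png

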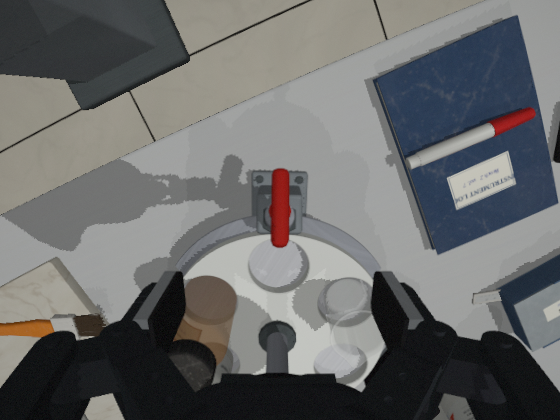

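The wrist picture shows the red bar at (281,205), upright in the picture and so parallel to the pads. I'll descend and grip it.

```bash
python3 -m inch '[[-1,[-1,2,25],0],[-1,[-1,2,50],0],[-1,[-1,2,75],0],[-1,[-1,2,95],0],[-1,[-1,2,110],0],[-1,[-1,2,120],0],[-1,[-1,2,120],0],[0.3,[-1,2,120],0],[0.6,[-1,2,120],0],[1,[-1,2,120],0]]' 50
python3 -m inch '[[1,[0,0,0],0],[1,[0,0,0],0],[1,[0,0,0],0],[1,[0,0,0],0],[1,[0,0,0],0],[1,[0,0,0],0],[1,[0,0,0],0],[1,[0,0,0],0],[1,[0,0,0],0],[1,[0,0,0],0]]' 50
```

```text
time_s: 3.02
tcp_pos: [0.4567, 0.3402, 0.0928]
ee_rot: [0.194, 0.981, 0.001, 0.001]
wrist_force: [0.1, 0.3, -0.3]
grip_width: 0.0514
finger_force: 0.0
time_s: 3.85
tcp_pos: [0.4558, 0.3387, 0.0921]
ee_rot: [0.195, 0.981, -0.001, -0.0]
wrist_force: [-3.2, -4.8, 5.8]
grip_width: 0.0131
finger_force: 50.4
```

```bash
python3 -m inch '[[1,[2,0,-3],0],[1,[4,0,-7],0],[1,[6,0,-10],0],[1,[8,0,-14],0],[1,[10,0,-17.3],0],[1,[10.4,0,-18],0],[1,[10.4,0,-18],0],[1,[10.4,0,-18],0],[1,[10.4,0,-18],0],[1,[10.4,0,-18],0]]' 50
python3 - <<'E'
from h import *
o=bot.get_obs();print(o["wrist_force"],o["ft_torque"],o["tcp_pos"])
im,W=cloud("scene");z=W[...,2]
hsv=cv2.cvtColor(im,cv2.COLOR_BGR2HSV)
red=((hsv[...,0]<8)|(hsv[...,0]>172))&(hsv[...,1]>130)&(z>.07)&(z<.16)&(np.hypot(W[...,0]-.4535,W[...,1]-.337)<.07)
p=W[red];print(len(p),p.mean(0),p.min(0),p.max(0))
E
```

```text
time_s: 4.68
tcp_pos: [0.4471, 0.3421, 0.108]
ee_rot: [0.195, 0.981, -0.001, 0.001]
wrist_force: [6.4, -3.3, -8.9]
grip_width: 0.0131
finger_force: 48.8
[ 6.37731714 -3.29924481 -8.93245744] [-0.55055677 -1.11144192  0.06712829] [0.44706192 0.34211014 0.1080173 ]
111 [0.44737926 0.33738017 0.1290305 ] [0.41893351 0.30750578 0.10469041] [0.47088483 0.35413685 0.15988788]
```

```bash
python3 -m inch '[[1,[1.2,0,-2.2],0],[1,[1.2,0,-2.2],0],[1,[1.2,0,-2.2],0.1],[1,[1.2,0,-2.2],0.2],[1,[1.2,0,-2.2],0.3],[1,[1.2,0,-2.2],0.4],[1,[1.2,0,-2.2],0.5],[1,[1.2,0,-2.2],0.6],[1,[1.2,0,-2.2],0.6],[1,[1.2,0,-2.2],0.6]]' 50
python3 - <<'E'
from h import *
o=bot.get_obs();print(o["wrist_force"],o["ft_torque"],o["tcp_pos"])
a,_=get_image("scene");b,_=get_image("side");cv2.imwrite("pics/c.png",np.hstack([cv2.resize(a[150:270,150:270],(400,400)),cv2.resize(b[150:270,170:290],(400,400))]))
E
```

```text
time_s: 5.57
tcp_pos: [0.4478, 0.3462, 0.1116]
ee_rot: [0.475, 0.88, 0.005, 0.002]
wrist_force: [6.5, 5.1, -10.8]
grip_width: 0.0137
finger_force: 129.8
[  6.4704295    5.0862536  -10.76794511] [ 2.82169976 -2.43825425  1.39587543] [0.44778576 0.34618321 0.11159536]
```

View pics/c.png

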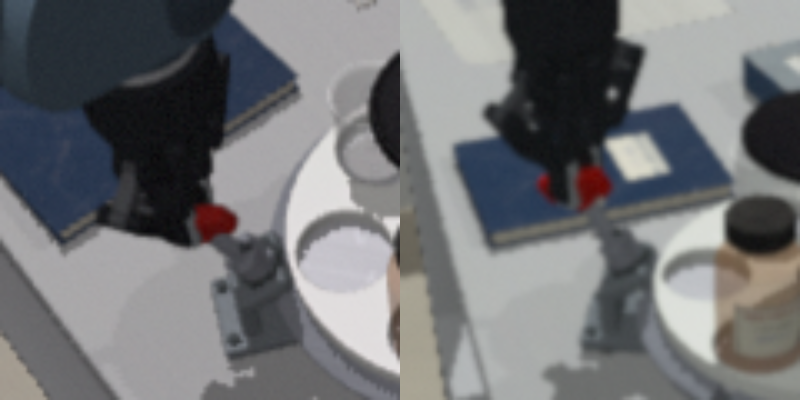

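The bar is turning with the gripper, but the pad force has climbed to 130 N because the bar tilts between the pads. I'll lower the grip force.

```bash
python3 -m inch '[[1,[0,0,0],0],[1,[0,0,0],0],[1,[0,0,0],0],[1,[0,0,0],0],[1,[0,0,0],0],[1,[0,0,0],0],[1,[0,0,0],0],[1,[0,0,0],0.05],[1,[0,0,0],0.1],[1,[0,0,0],0.1]]' 30
python3 - <<'E'
from h import *
o=bot.get_obs();print(o["wrist_force"],o["ft_torque"],o["tcp_pos"])
E
```

```text
time_s: 6.5
tcp_pos: [0.4482, 0.3449, 0.1117]
ee_rot: [0.518, 0.855, 0.004, 0.004]
wrist_force: [7.3, 0.3, -9.7]
grip_width: 0.0131
finger_force: 152.7
[ 7.33285539  0.32154977 -9.67272202] [ 1.53569562 -2.87164397  1.11577257] [0.44822368 0.34488045 0.11173597]
```

```bash
python3 -m inch '[[0.67,[0,0,0],0],[0.67,[0,0,0],0],[0.67,[0,0,0],0],[0.67,[0,0,0],0],[0.67,[0,0,0],0],[0.67,[0,0,0],0],[0.67,[0,0,0],0],[0.67,[0,0,0],0],[0.67,[0,0,0],0],[0.67,[0,0,0],0]]' 50
python3 - <<'E'
from h import *
o=bot.get_obs();print(o["wrist_force"],o["ft_torque"],o["tcp_pos"])
E
```

```text
time_s: 7.33
tcp_pos: [0.4479, 0.3445, 0.1114]
ee_rot: [0.518, 0.855, 0.003, 0.003]
wrist_force: [8.5, -0.8, -10.1]
grip_width: 0.0146
finger_force: 116.1
[  8.52877336  -0.77283164 -10.08342461] [ 1.12861321 -2.5949162   0.90744048] [0.44791316 0.34447752 0.1114382 ]
```

```bash
python3 -m inch '[[0.66,[0,0,0],0.08],[0.655,[0,0,0],0.16],[0.65,[0,0,0],0.24],[0.64,[0,0,0],0.32],[0.63,[0,0,0],0.4],[0.63,[0,0,0],0.4],[0.63,[0,0,0],0.4],[0.63,[0,0,0],0.4],[0.63,[0,0,0],0.4],[0.63,[0,0,0],0.4]]' 50
python3 - <<'E'
from h import *
o=bot.get_obs();print(o["wrist_force"],o["ft_torque"],o["tcp_pos"])
E
```

```text
time_s: 8.17
tcp_pos: [0.4489, 0.3447, 0.1121]
ee_rot: [0.677, 0.736, 0.005, 0.003]
wrist_force: [7.2, -0.5, -9.2]
grip_width: 0.0162
finger_force: 119.9
[ 7.15015289 -0.46079784 -9.20060333] [ 1.13764117 -3.26870218  1.02224183] [0.44894411 0.34473406 0.11208476]
```

```bash
python3 -m inch '[[0.625,[0,0,0],0.08],[0.62,[0,0,0],0.16],[0.615,[0,0,0],0.24],[0.61,[0,0,0],0.32],[0.605,[0,0,0],0.4],[0.6,[0,0,0],0.44],[0.6,[0,0,0],0.46],[0.6,[0,0,0],0.46],[0.6,[0,0,0],0.46],[0.6,[0,0,0],0.46]]' 50
python3 - <<'E'
from h import *
o=bot.get_obs();print(o["wrist_force"],o["ft_torque"],o["tcp_pos"])
im,W=cloud("side");z=W[...,2];b=im
im,W2=cloud("scene")
cv2.imwrite("pics/d.png",np.hstack([cv2.resize(im[150:270,150:270],(400,400)),cv2.resize(b[150:270,170:290],(400,400))]))
E
```

```text
time_s: 9.0
tcp_pos: [0.4494, 0.3448, 0.1126]
ee_rot: [0.828, 0.561, 0.006, 0.002]
wrist_force: [11.2, 2.1, -7.6]
grip_width: 0.0172
finger_force: 104.0
[11.16643054  2.14510806 -7.61609944] [ 0.50036775 -3.01974906  0.40535185] [0.44943386 0.34476137 0.11260728]
```

View pics/d.png

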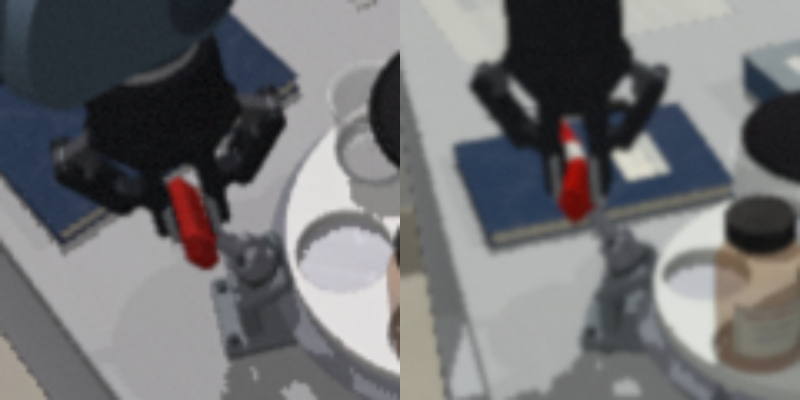

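The bar has turned about 90° in both views. Next I'll let it into the recess and release.

```bash
python3 -m inch '[[0.6,[0,1,1.5],0],[0.6,[0,2,3],0],[0.6,[0,2.5,4.5],0],[0.55,[0,2.5,4.5],0],[0.5,[0,2.5,4.5],0],[0.3,[0,2.5,4.5],0],[0,[0,2.5,4.5],0],[-0.5,[0,2.5,4.5],0],[-0.5,[0,2.5,4.5],0],[-0.5,[0,2.5,4.5],0]]' 50
python3 -m inch '[[-0.5,[0,0,-15],0],[-0.5,[0,0,-35],0],[-0.5,[0,0,-60],0],[-0.5,[0,0,-90],0],[-0.5,[0,0,-120],0],[-0.5,[0,0,-120],0],[-0.5,[0,0,-120],0],[-0.5,[0,0,-120],0],[-0.5,[0,0,-120],0],[-0.5,[0,0,-120],0]]'
python3 - <<'E'
from h import *
for c in("scene","side"):
  im,W=cloud(c);z=W[...,2]
  hsv=cv2.cvtColor(im,cv2.COLOR_BGR2HSV)
  red=((hsv[...,0]<8)|(hsv[...,0]>172))&(hsv[...,1]>130)&(z>.07)&(z<.17)&(np.hypot(W[...,0]-.4485,W[...,1]-.34)<.05)
  p=W[red];m=p.mean(0);V=np.linalg.svd(p-m)[2];print(len(p),m,V[0],V[2])
  m=masks_of(c,"wheel_knob")
  for k in m: 
    p=W[k["pixels"]];p=p[~np.isnan(p[:,0])];print("knob",k["conf"],np.median(p,0),np.percentile(p,[5,95],0).tolist())
  cv2.imwrite(f"pics/e_{c}.png",im)
a,b=cv2.imread("pics/e_scene.png"),cv2.imread("pics/e_side.png")
cv2.imwrite("pics/e.png",np.hstack([cv2.resize(a[120:280,180:340],(400,400)),cv2.resize(b[150:270,170:290],(400,400))]))
E
```

```text
time_s: 9.93
tcp_pos: [0.4471, 0.3428, 0.1065]
ee_rot: [0.828, 0.56, -0.001, -0.0]
wrist_force: [-0.8, 0.0, 0.4]
grip_width: 0.0642
finger_force: 0.0
time_s: 10.77
tcp_pos: [0.4466, 0.3426, 0.2251]
ee_rot: [0.828, 0.56, -0.002, -0.0]
wrist_force: [0.0, -0.4, -0.8]
grip_width: 0.0638
finger_force: 0.0
236 [0.44635758 0.33730869 0.12578637] [-0.3438665  -0.93876384 -0.02186956] [-0.63738664  0.25044894 -0.7287068 ]
knob 0.7 [0.63773671 0.29562967 0.21218813] [[0.6315011075966583, 0.28988347879109694, 0.18955384756088728], [0.6488796388892336, 0.30642743398578776, 0.22131342014315591]]
160 [0.44786893 0.33081127 0.12450113] [-0.37123896 -0.92830313 -0.02085527] [-0.65029138  0.27596013 -0.70779031]
knob 0.58 [0.63909518 0.28935291 0.20697455] [[0.632537141687586, 0.2853204828836679, 0.18912321396121404], [0.6493049400772631, 0.2994473411601604, 0.2213064838811409]]
```

View pics/e.png

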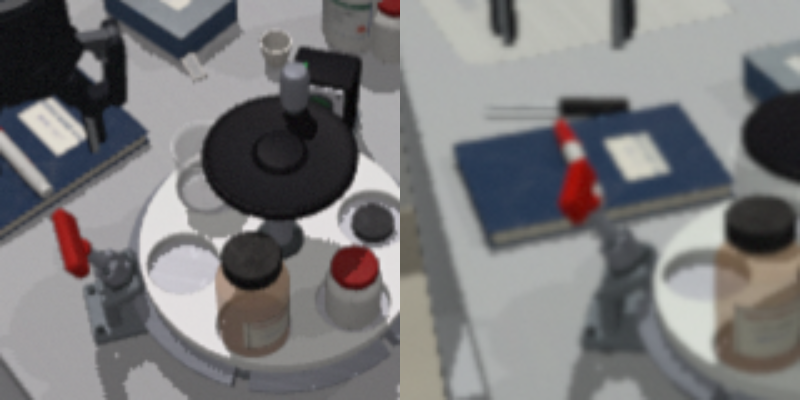

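The scene view shows the plunger parked: the bar at (70,240) is horizontal and about 15 mm higher than before. The carousel hasn't moved, and the knob is at (293,85). I'll move over the knob.

```bash
python3 -m inch '[[-0.5,[2,15,-20],0],[-0.5,[7,40,-35],0],[-0.5,[12,70,-35],0],[-0.5,[17,100,-35],0],[-0.5,[22,130,-35],0],[-0.5,[27,160,-35],0],[-0.5,[33,190,-35],0],[-0.5,[33,196,-35],0],[-0.5,[33,196,-35],0],[-0.5,[33,196,-35],0]]'
python3 - <<'E'
from h import *
K=get_calibration("wrist");im,W=cloud("wrist",K);cv2.imwrite("pics/f.png",im)
z=W[...,2]
k=(z>.212)&(z<.228)&(np.hypot(W[...,0]-.641,W[...,1]-.3)<.03)
p=W[k];print(len(p),p.mean(0),p.min(0),p.max(0),cv2.minEnclosingCircle(p[:,:2].astype(np.float32)*1000))
k=(z>.17)&(z<.182)&(np.hypot(W[...,0]-.605,W[...,1]-.272)<.08)
p=W[k];print(len(p),cv2.minEnclosingCircle(p[:,:2].astype(np.float32)*1000))
print(K["pose"][:,3],bot.get_obs()["joint_positions"])
E
```

```text
time_s: 11.8
tcp_pos: [0.6412, 0.3008, 0.2613]
ee_rot: [0.828, 0.56, -0.001, -0.0]
wrist_force: [-0.1, -0.2, 0.6]
grip_width: 0.0639
finger_force: 0.0
1034 [0.6441445  0.30381798 0.21875058] [0.63199518 0.29063933 0.21200179] [0.65486959 0.31336004 0.22238812] ((643.21826171875, 301.89764404296875), 11.858868598937988)
14634 ((606.4903564453125, 274.0891418457031), 61.12250518798828)
[0.67184575 0.3761208  0.40299632 1.        ] [2.79549525e-01 3.57306270e-01 1.36430967e+00 2.58414324e-04
 1.42100755e+00 6.59993998e-01]
```

View pics/f.png

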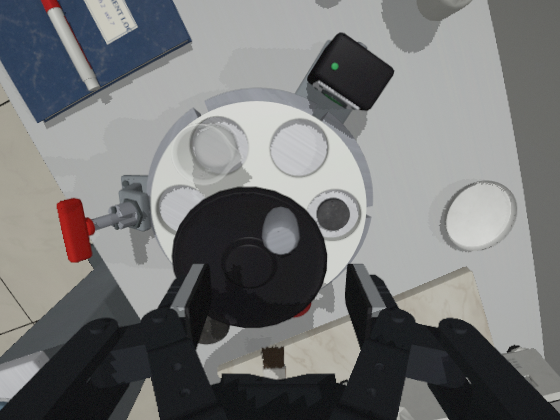

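The wrist picture shows the knob at (282,230) between the open fingers. The carousel is clear and the reading head is at (350,70). Descend and grip.

```bash
python3 -m inch '[[-0.5,[1,1,20],0],[-0.5,[1,1,40],0],[-0.5,[1,1,60],0],[-0.5,[1,1,73],0],[-0.5,[1,1,73],0],[0,[1,1,73],0],[0.5,[1,1,73],0],[1,[1,1,73],0],[1,[1,1,73],0],[1,[1,1,73],0]]' 20
python3 - <<'E'
import numpy as np
a=np.radians(37.1)
X=np.array([.371,.927]);Y=np.array([.927,-.373])
for s in range(0,180,30):
  p0=46*np.array([np.cos(a+np.radians(s)),np.sin(a+np.radians(s))])
  print(s,[[round(float((46*np.array([np.cos(t),np.sin(t)])-p0)@X),1),round(float((46*np.array([np.cos(t),np.sin(t)])-p0)@Y),1)] for t in a+np.radians(s+np.arange(3,31,3))])
E
```

```text
time_s: 12.68
tcp_pos: [0.6436, 0.3016, 0.1912]
ee_rot: [0.828, 0.56, 0.001, 0.0]
wrist_force: [-3.3, 0.3, 5.9]
grip_width: 0.0232
finger_force: 21.7
0 [[1.2, -2.1], [2.3, -4.2], [3.2, -6.5], [4.1, -8.7], [4.8, -11.0], [5.4, -13.3], [5.9, -15.7], [6.2, -18.1], [6.5, -20.5], [6.6, -22.9]]
30 [[-0.0, -2.4], [-0.2, -4.8], [-0.4, -7.2], [-0.8, -9.6], [-1.3, -11.9], [-2.0, -14.2], [-2.7, -16.5], [-3.6, -18.8], [-4.6, -21.0], [-5.7, -23.1]]
60 [[-1.2, -2.1], [-2.5, -4.1], [-4.0, -6.0], [-5.5, -7.9], [-7.1, -9.6], [-8.8, -11.3], [-10.6, -12.9], [-12.5, -14.4], [-14.5, -15.8], [-16.5, -17.1]]
90 [[-2.1, -1.2], [-4.2, -2.3], [-6.4, -3.2], [-8.7, -4.1], [-11.0, -4.8], [-13.3, -5.4], [-15.7, -5.9], [-18.0, -6.2], [-20.4, -6.4], [-22.8, -6.6]]
120 [[-2.4, 0.0], [-4.8, 0.2], [-7.2, 0.4], [-9.6, 0.8], [-11.9, 1.4], [-14.2, 2.0], [-16.5, 2.8], [-18.8, 3.7], [-20.9, 4.7], [-23.1, 5.8]]
150 [[-2.1, 1.2], [-4.1, 2.6], [-6.0, 4.0], [-7.9, 5.5], [-9.6, 7.1], [-11.3, 8.9], [-12.9, 10.7], [-14.4, 12.5], [-15.8, 14.5], [-17.1, 16.5]]
```

```bash
python3 -m inch '[[1,[1.2,-2.1,0],0],[1,[2.3,-4.2,0],0],[1,[3.2,-6.5,0],0],[1,[4.1,-8.7,0],0],[1,[4.8,-11,0],0],[1,[5.4,-13.3,0],0],[1,[5.9,-15.7,0],0],[1,[6.2,-18.1,0],0],[1,[6.5,-20.5,0],0],[1,[6.6,-22.9,0],0]]' 20
```

```text
time_s: 13.52
tcp_pos: [0.6257, 0.3162, 0.1912]
ee_rot: [0.828, 0.56, 0.002, 0.001]
wrist_force: [2.2, 0.5, 4.2]
grip_width: 0.0228
finger_force: 21.7
```

```bash
python3 -m inch '[[1,[0,-2.4,0],0],[1,[-0.2,-4.8,0],0],[1,[-0.4,-7.2,0],0],[1,[-0.8,-9.6,0],0],[1,[-1.3,-11.9,0],0],[1,[-2,-14.2,0],0],[1,[-2.7,-16.5,0],0],[1,[-3.6,-18.8,0],0],[1,[-4.6,-21,0],0],[1,[-5.7,-23.1,0],0]]'
python3 -m inch '[[1,[-1.2,-2.1,0],0],[1,[-2.5,-4.1,0],0],[1,[-4,-6,0],0],[1,[-5.5,-7.9,0],0],[1,[-7.1,-9.6,0],0],[1,[-8.8,-11.3,0],0],[1,[-10.6,-12.9,0],0],[1,[-12.5,-14.4,0],0],[1,[-14.5,-15.8,0],0],[1,[-16.5,-17.1,0],0]]'
python3 - <<'E'
from h import *
im,_=cloud("scene");cv2.imwrite("pics/g.png",im[100:300,150:400])
E
```

```text
time_s: 14.35
tcp_pos: [0.602, 0.3203, 0.1913]
ee_rot: [0.828, 0.56, 0.003, 0.0]
wrist_force: [2.0, 2.0, 5.4]
grip_width: 0.0229
finger_force: 21.7
time_s: 15.18
tcp_pos: [0.5795, 0.3117, 0.1912]
ee_rot: [0.828, 0.561, 0.002, -0.0]
wrist_force: [0.3, 3.8, 6.6]
grip_width: 0.0228
finger_force: 21.8
```

View pics/g.png

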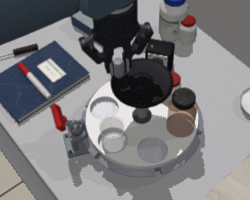

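The crop shows the carousel turned by about 90°, with the amber bottle at (182,112) and still upright. Forces are small, so I'll continue.

```bash
python3 -m inch '[[1,[-2.1,-1.2,0],0],[1,[-4.2,-2.3,0],0],[1,[-6.4,-3.2,0],0],[1,[-8.7,-4.1,0],0],[1,[-11,-4.8,0],0],[1,[-13.3,-5.4,0],0],[1,[-15.7,-5.9,0],0],[1,[-18,-6.2,0],0],[1,[-20.4,-6.4,0],0],[1,[-22.8,-6.6,0],0]]'
python3 -m inch '[[1,[-2.4,0,0],0],[1,[-4.8,0.2,0],0],[1,[-7.2,0.4,0],0],[1,[-9.6,0.8,0],0],[1,[-11.9,1.4,0],0],[1,[-14.2,2,0],0],[1,[-16.5,2.8,0],0],[1,[-18.8,3.7,0],0],[1,[-20.9,4.7,0],0],[1,[-23.1,5.8,0],0]]'
python3 -m inch '[[1,[-2.1,1.2,0],0],[1,[-4.1,2.6,0],0],[1,[-6,4,0],0],[1,[-7.9,5.5,0],0],[1,[-9.6,7.1,0],0],[1,[-11.3,8.9,0],0],[1,[-12.9,10.7,0],0],[1,[-14.4,12.5,0],0],[1,[-15.8,14.5,0],0],[1,[-17.1,16.5,0],0]]'
python3 -m inch '[[1,[0,0,0],0],[1,[0,0,0],0],[1,[0,0,0],0],[1,[0,0,0],0],[1,[0,0,0],0],[1,[0,0,0],0],[1,[0,0,0],0],[1,[0,0,0],0],[1,[0,0,0],0],[1,[0,0,0],0]]'
```

```text
time_s: 16.07
tcp_pos: [0.5644, 0.293, 0.1912]
ee_rot: [0.828, 0.561, 0.002, -0.001]
wrist_force: [-2.7, 3.3, 6.7]
grip_width: 0.023
finger_force: 21.9
time_s: 16.9
tcp_pos: [0.5609, 0.2689, 0.1912]
ee_rot: [0.828, 0.561, 0.001, -0.001]
wrist_force: [-4.7, 1.1, 8.0]
grip_width: 0.0229
finger_force: 22.0
time_s: 17.73
tcp_pos: [0.5702, 0.2463, 0.1911]
ee_rot: [0.828, 0.561, 0.001, 0.0]
wrist_force: [-3.4, -1.3, 8.6]
grip_width: 0.0228
finger_force: 22.0
time_s: 18.57
tcp_pos: [0.5708, 0.2455, 0.1912]
ee_rot: [0.828, 0.56, 0.001, 0.001]
wrist_force: [-2.3, -3.4, 8.3]
grip_width: 0.0232
finger_force: 22.0
```

```bash
python3 -m inch '[[0.4,[0,0,0],0],[0,[0,0,0],0],[-0.5,[0,0,0],0],[-0.5,[0,0,0],0],[-0.5,[0,0,-15],0],[-0.5,[0,0,-40],0],[-0.5,[0,0,-70],0],[-0.5,[0,0,-70],0],[-0.5,[0,0,-70],0],[-0.5,[0,0,-70],0]]'
python3 - <<'E'
from h import *
def ang(W,tag,kg,off=.012):
  z=W[...,2]
  k=(z>.212)&(z<.228)&(np.hypot(W[...,0]-kg[0],W[...,1]-kg[1])<.03)
  p=W[k];a,r=cv2.minEnclosingCircle(p[:,:2].astype(np.float32)*1000)
  k=(z>.17)&(z<.182)&(np.hypot(W[...,0]-.605,W[...,1]-.272)<.08)
  p=W[k];b,r2=cv2.minEnclosingCircle(p[:,:2].astype(np.float32)*1000)
  d=np.subtract(a,b);print(tag,a,r,b,r2,np.hypot(*d),np.degrees(np.arctan2(d[1],d[0])))
im,W=cloud("wrist");ang(W,"wrist",(.571,.2455))
for c in("scene","side"):
  im,W=cloud(c);ang(W,c,(.569,.245))
  for m in masks_of(c,"bottle_amber")[:2]:
    p=W[m["pixels"]];p=p[~np.isnan(p[:,0])];q=p[p[:,2]>.15];print(m["conf"],np.median(p,0),len(q),(q[:,:2].min(0)+q[:,:2].max(0))/2 if len(q) else 0)
E
```

```text
time_s: 19.4
tcp_pos: [0.5694, 0.246, 0.2583]
ee_rot: [0.828, 0.56, -0.0, -0.0]
wrist_force: [0.5, -0.2, -1.0]
grip_width: 0.0638
finger_force: 0.0
wrist (570.81591796875, 245.21925354003906) 11.7932710647583 (606.43310546875, 274.2549743652344) 61.0992431640625 45.95277063734935 -140.8125112342821
scene (568.6100463867188, 243.51995849609375) 11.11740779876709 (604.69970703125, 273.11474609375) 61.33110046386719 46.67242288962312 -140.64704571535674
0.29 [0.57089569 0.25771759 0.05488031] 2374 [0.5974777  0.27287544]
0.15 [0.44871972 0.33451449 0.12565589] 0 0
side (570.4097900390625, 238.6167755126953) 11.6461181640625 (606.1065673828125, 267.9788513183594) 61.58912658691406 46.22111431312346 -140.5612897601569
0.73 [0.66804974 0.29880482 0.08471806] 53 [0.67610316 0.3203736 ]
```

All three cameras put the knob about 2.2° past the notch, so I'll turn it back by 1.8 mm at the knob.

```bash
python3 -m inch '[[-0.5,[0,0,25],0],[-0.5,[0,0,50],0],[-0.5,[0,0,70],0],[-0.5,[0,0,70],0],[0.1,[0,0,70],0],[1,[0,0,70],0],[1,[0,0,70],0],[1,[0,0,70],0],[1,[0.5,-0.9,70],0],[1,[0.9,-1.7,70],0]]' 20
python3 -m inch '[[1,[0,0,0],0],[1,[0,0,0],0],[1,[0,0,0],0],[0.4,[0,0,0],0],[-0.3,[0,0,0],0],[-0.5,[0,0,0],0],[-0.5,[0,0,-15],0],[-0.5,[0,0,-40],0],[-0.5,[0,0,-70],0],[-0.5,[0,0,-70],0]]'
python3 - <<'E'
from h import *
def ang(W,tag,kg,off=.012):
  z=W[...,2]
  k=(z>.212)&(z<.228)&(np.hypot(W[...,0]-kg[0],W[...,1]-kg[1])<.03)
  p=W[k];a,r=cv2.minEnclosingCircle(p[:,:2].astype(np.float32)*1000)
  k=(z>.17)&(z<.182)&(np.hypot(W[...,0]-.605,W[...,1]-.272)<.08)
  p=W[k];b,r2=cv2.minEnclosingCircle(p[:,:2].astype(np.float32)*1000)
  d=np.subtract(a,b);print(tag,a,r,b,r2,np.hypot(*d),np.degrees(np.arctan2(d[1],d[0])))
for c in("wrist","scene","side"):
  im,W=cloud(c);ang(W,c,(.569,.245))
E
```

```text
time_s: 20.48
tcp_pos: [0.57, 0.2476, 0.1912]
ee_rot: [0.828, 0.56, 0.002, 0.001]
wrist_force: [1.7, -0.5, 5.4]
grip_width: 0.0228
finger_force: 22.5
time_s: 21.32
tcp_pos: [0.571, 0.2482, 0.2655]
ee_rot: [0.828, 0.56, 0.005, 0.002]
wrist_force: [0.1, -0.1, 1.3]
grip_width: 0.064
finger_force: 0.0
wrist (569.3110961914062, 247.14390563964844) 11.742719650268555 (606.4248657226562, 273.9146728515625) 61.217002868652344 45.761401485676046 -144.19647376667643
scene (567.1815795898438, 245.5355987548828) 11.19881534576416 (605.6935424804688, 273.3653869628906) 61.50079345703125 47.51492815307046 -144.1471042246209
side (568.8547973632812, 241.0872802734375) 11.244261741638184 (605.8267211914062, 268.41290283203125) 61.2842903137207 45.97404484888626 -143.5322204011051
```

```bash
python3 -m inch '[[-0.5,[4,-15,-5],0],[-0.5,[9,-35,-5],0],[-0.5,[15,-55,0],0],[-0.5,[21,-75,0],0],[-0.5,[27,-97,0],0],[-0.5,[33,-119,10],0],[-0.5,[38,-138,25],0],[-0.5,[41.6,-150.3,40],0],[-0.5,[41.6,-150.3,40],0],[-0.5,[41.6,-150.3,40],0]]'
```

```text
time_s: 22.3
tcp_pos: [0.4428, 0.3419, 0.2173]
ee_rot: [0.828, 0.561, -0.002, -0.0]
wrist_force: [0.7, 0.9, 1.5]
grip_width: 0.064
finger_force: 0.0
```

```bash
python3 - <<'E'
from h import *
o=bot.get_obs();print(o["tcp_pos"])
M=R.from_quat(o["ee_rot"]).as_matrix();print(M.T@(np.array([.4471,.3428,.1065])-o["tcp_pos"])*1000)
E
```

```text
[0.44275652 0.34189648 0.21729934]
[  2.77600049   3.97535079 110.78206763]
```

```bash
python3 -m inch '[[-0.5,[2.8,4,20],0],[-0.5,[2.8,4,45],0],[-0.5,[2.8,4,70],0],[-0.5,[2.8,4,90],0],[-0.5,[2.8,4,105],0],[-0.5,[2.8,4,110.5],0],[-0.5,[2.8,4,110.5],0],[0,[2.8,4,110.5],0],[0.3,[2.8,4,110.5],0],[0.5,[2.8,4,110.5],0]]' 50
python3 -m inch '[[1,[0,0,0],0],[1,[0,0,0],0],[1,[0,0,0],0],[1,[0,0,0],0],[1,[0,0,0],0],[1,[0,0,0],0],[1,[0,0,0],0],[1,[0,0,0],0],[1,[0,0,0],0],[1,[0,0,0],0]]' 50
```

```text
time_s: 23.13
tcp_pos: [0.4503, 0.3435, 0.1102]
ee_rot: [0.828, 0.56, 0.001, 0.0]
wrist_force: [-0.5, 0.0, -0.3]
grip_width: 0.0284
finger_force: 0.0
time_s: 23.97
tcp_pos: [0.4493, 0.3441, 0.1107]
ee_rot: [0.828, 0.561, 0.001, -0.0]
wrist_force: [-6.3, 1.2, 6.8]
grip_width: 0.0198
finger_force: 50.5
```

```bash
python3 -m inch '[[1,[0,-1,-2],0],[1,[0,-2,-3.5],0],[1,[0,-3,-5],0],[1,[0,-3.5,-6],0],[1,[0,-3.5,-6],0],[1,[0,-3.5,-6],0],[1,[0,-3.5,-6],0],[1,[0,-3.5,-6],0],[1,[0,-3.5,-6],0],[1,[0,-3.5,-6],0]]' 50
```

```text
time_s: 24.8
tcp_pos: [0.4474, 0.3442, 0.114]
ee_rot: [0.828, 0.56, 0.002, 0.001]
wrist_force: [6.8, 1.3, -9.0]
grip_width: 0.0198
finger_force: 50.8
```

```bash
python3 -m inch '[[1,[0,-0.6,-1],0],[1,[0,-0.6,-1],-0.1],[1,[0,-0.6,-1],-0.2],[1,[0,-0.6,-1],-0.3],[1,[0,-0.6,-1],-0.4],[1,[0,-0.6,-1],-0.5],[1,[0,-0.6,-1],-0.6],[1,[0,-0.6,-1],-0.7],[1,[0,-0.6,-1],-0.8],[1,[0,-0.6,-1],-0.9]]' 50
python3 -m inch '[[1,[0,0,0],-0.1],[1,[0,0,0],-0.2],[1,[0,0,0],-0.3],[1,[0,0,0],-0.4],[1,[0,0,0],-0.5],[1,[0,0,0],-0.6],[1,[0,0,0],-0.66],[1,[0,0,0],-0.66],[1,[0,0,0],-0.66],[1,[0,0,0],-0.66]]' 50
python3 - <<'E'
from h import *
o=bot.get_obs();print(o["wrist_force"],o["ft_torque"])
im,W=cloud("side")
im2,W=cloud("scene")
cv2.imwrite("pics/i.png",np.hstack([cv2.resize(im2[150:270,150:270],(400,400)),cv2.resize(im[150:270,170:290],(400,400))]))
E
```

```text
time_s: 25.63
tcp_pos: [0.4455, 0.345, 0.1153]
ee_rot: [0.5, 0.866, 0.001, 0.0]
wrist_force: [-0.7, 3.8, -2.0]
grip_width: 0.016
finger_force: 48.9
time_s: 26.47
tcp_pos: [0.4439, 0.3433, 0.1136]
ee_rot: [0.195, 0.981, -0.002, -0.002]
wrist_force: [0.1, -3.5, -13.2]
grip_width: 0.0125
finger_force: 48.7
[  0.10075953  -3.45698316 -13.23477255] [-0.98507699 -0.24120907 -0.12581561]
```

View pics/i.png

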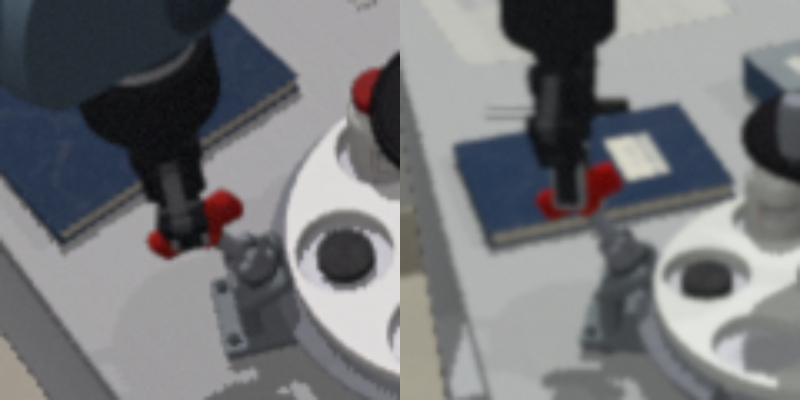

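The bar is radial again in both views. I'll let it in while still gripping it.

```bash
python3 -m inch '[[1,[-1.5,0,2.6],0],[1,[-3,0,5.2],0],[1,[-4.5,0,7.8],0],[1,[-4.5,0,7.8],0],[1,[-4.5,0,7.8],0],[0.6,[-4.5,0,7.8],0],[0.3,[-4.5,0,7.8],0],[-0.3,[-4.5,0,7.8],0],[-0.3,[-4.5,0,7.8],0],[-0.3,[-4.5,0,7.8],0]]' 30
python3 -m inch '[[-0.5,[0,0,-15],0],[-0.5,[0,0,-35],0],[-0.5,[0,0,-60],0],[-0.5,[0,0,-90],0],[-0.5,[0,0,-120],0],[-0.5,[0,0,-120],0],[-0.5,[0,0,-120],0],[-0.5,[0,0,-120],0],[-0.5,[0,0,-120],0],[-0.5,[0,0,-120],0]]'
python3 - <<'E'
from h import *
o=bot.get_obs()
K=get_calibration("wrist")
for c in("wrist","scene","side"):
  im,W=cloud(c,K if c=="wrist" else None);z=W[...,2]
  hsv=cv2.cvtColor(im,cv2.COLOR_BGR2HSV)
  red=((hsv[...,0]<8)|(hsv[...,0]>172))&(hsv[...,1]>130)&(z>.07)&(z<.17)&(np.hypot(W[...,0]-.4535,W[...,1]-.337)<.06)
  p=W[red];m=p.mean(0);V=np.linalg.svd(p-m)[2];print(c,len(p),m,V[0])
  if c!="wrist":
    g=(.569,.245)
    k=(z>.212)&(z<.228)&(np.hypot(W[...,0]-g[0],W[...,1]-g[1])<.03)
    a,r=cv2.minEnclosingCircle(W[k][:,:2].astype(np.float32)*1000)
    k=(z>.17)&(z<.182)&(np.hypot(W[...,0]-.605,W[...,1]-.272)<.08)
    b,r2=cv2.minEnclosingCircle(W[k][:,:2].astype(np.float32)*1000);d=np.subtract(a,b);print(a,b,np.degrees(np.arctan2(d[1],d[0]))+180)
E
```

```text
time_s: 27.4
tcp_pos: [0.4508, 0.3438, 0.1094]
ee_rot: [0.195, 0.981, 0.001, 0.001]
wrist_force: [-0.0, 0.5, 0.8]
grip_width: 0.0555
finger_force: 0.0
time_s: 28.23
tcp_pos: [0.4488, 0.3425, 0.226]
ee_rot: [0.195, 0.981, -0.001, -0.001]
wrist_force: [0.9, 0.0, 0.0]
grip_width: 0.064
finger_force: 0.0
wrist 1176 [0.45275536 0.34074485 0.11495034] [ 0.80856912 -0.3334418   0.48480156]
scene 264 [0.45412858 0.33484029 0.11109167] [-0.81640294  0.31644717 -0.48306048]
(567.0482788085938, 245.5804443359375) (605.238525390625, 273.6405334472656) 36.30639584663456
side 229 [0.45608629 0.33007902 0.11029318] [-0.82329715  0.31597095 -0.47153385]
(568.3662109375, 240.06277465820312) (606.5490112304688, 269.1995849609375) 37.34679317293586
```

```bash
python3 - <<'E'
from h import *
a,_=get_image("scene");b,_=get_image("side")
cv2.imwrite("pics/j.png",np.hstack([cv2.resize(a[120:280,200:360],(400,400)),cv2.resize(b[140:300,220:380],(400,400))]))
E
```

```text
(no output)
```

View pics/j.png

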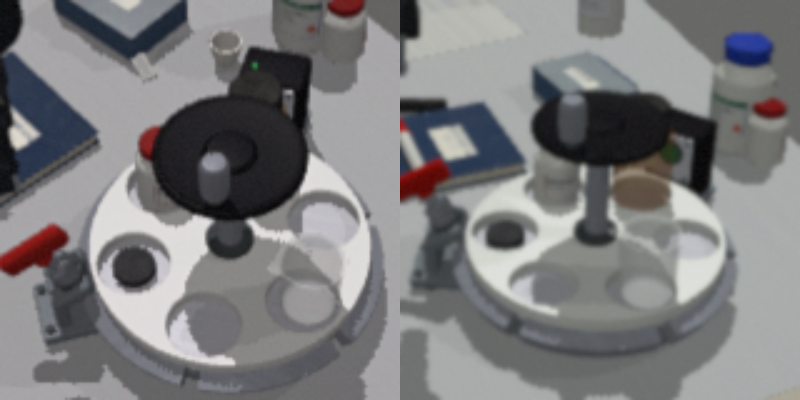

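The amber bottle stands at the reading head, at (645,160) in the side view. All the vessels are upright and the plunger handle is home at (35,250).

```bash
python3 -c "
from bench import bot
print(bot.job_done())"
```

```text
the job is handed in; nothing more can be done
None
```

The job is handed in: the amber bottle stands at the reading head, the handle measures back at its starting home position, and all vessels look upright; the judge's verdict was not shown.

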